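Draw a bobbin from the sprung dispenser and load the winder

TASK

Load the bobbin winder: pull the dispenser's sprung slide by its black knob all the way out to its stop, so that one bobbin is pushed out onto the open deck, and let the slide go fully home again. Then put that bobbin over the winder's upright spindle and down until it sits flat on the seat, and let go. Draw only the one bobbin, keep the others in the magazine, and leave the other things on the table where they are.

Things in the scene. Friction and masses are not known exactly. Their poses are not given: they have to be found in the camera images.
- dispenser: bobbin dispenser, fixed: beech base 195 x 64 mm, top (deck) 24 mm above the table. Origin at table height under the bobbin delivery spot; x runs from the knob towards the magazine, z up. Base from x = -45 to +150 mm. Clear square magazine, 45 mm wide, centred at x = +60 mm, top 78 mm above the table, outlet 17 mm high towards -x. Lip 3.5 mm high at x = -43 to -39 mm, deck sides open
- slide (a joint): sprung slide, m: 0 home, 0.060 pulled fully out to its stop (dispenser's -x). The spring pulls back with 3 N at home, 7 N at the stop. Its pusher behind the magazine moves the lowest bobbin 60 mm along the deck to the delivery spot; as it goes home the next bobbin drops
- slide_knob (a point): grip point of the slide's black upright knob, a round post 18 mm in diameter whose top is 60 mm above the table; this point is on its axis, 46 mm above the table, 92 mm in front (-x) of the dispenser's origin when home. It moves with the slide; axes as the dispenser's
- outlet_spot (a point): point on the deck, 24 mm above the table, where a bobbin's underside is centred within about 3 mm once delivered
- magazine_floor (a point): point on the deck, 24 mm above the table, at the centre of the magazine
- bobbin_0: the lowest bobbin of the magazine at the start, the one to be drawn: plain aluminium bobbin, 34 mm outside diameter, 14 mm high, bore 12 mm, about 25 g. Origin at the centre of its underside, z along its axis
- bobbin_1: second bobbin from below in the magazine, same shape and origin
- bobbin_2: top bobbin in the magazine, same shape and origin
- winder: bobbin winder, fixed to the table: grey rounded housing 105 x 72 mm, top 30 mm above the table, with one upright steel spindle at its centre. Origin at table height under the spindle
- spindle_seat (a point): centre of the top of the winder's dark round seat (26 mm in diameter), 36 mm above the table, at the foot of the spindle; z up. The spindle is 8.5 mm in diameter and stands 26 mm above this point, its last 4 mm tapered
- thread_spool: white thread spool standing on the table, 35 mm in diameter, 58 mm high, origin at the centre of its underside; not to be moved
- bead_disc: flat round blue-violet bead box, 39 mm in diameter, 16 mm high, origin at the centre of its underside; not to be moved
- wax: round yellow beeswax cake, 38 mm in diameter, 13 mm high, origin at the centre of its underside; not to be moved
Things that resemble listed ones, but are neither listed nor needed, are in the scene too. What is shaped like the bobbin_2 but green or turquoise is not meant.

How it is judged:
By the outcome, as a careful person would: the job done as asked, in the order asked, and still so for the second after the job is handed in, with the robot touching nothing.
It also fails if it takes over 53 s, if anything falls off the work surface, if the arm or the gripper's body presses on something with over 40 N, if the wrist force passes 120 N, or if a joint passes its speed limit or range.

ROBOT

A 6-joint arm with a two-finger parallel gripper is mounted at the origin on a cart in front of the work surface, level with it; the furniture and walls round the work are solid. World frame = base frame: x ahead of the robot, y to its left, z up, the work surface at z = 0. Lengths are in m, angles in rad, forces in N, time in s.
With the tool pointing down it reaches from about 0.375 to 0.9 m from the base axis. Payload 3.1 kg.
Tool frame: the origin (TCP) lies between the finger pads; the fingertips stand robot.tip_extent ahead of it and the grasp point (between the pads) lies 3 mm ahead of it (robot.tip_extent is the distance from the TCP to the fingertips, in m); z points along the fingers, x is the direction in which the jaws open and shut, and the axes are right-handed (so a half turn about z gives the same grasp; the last joint's range is limited). The gripper opens to 87 mm and grips with 3 to 60 N. Pads are 19 mm wide; open, the fingers measure 117 mm over their backs; the gripper's body (75 mm by 190 mm) begins 51 mm behind the grasp point.
Start: joints at [-1.335, 0.527, 1.433, -0, 1.181, -0.178], TCP at [0.252, -0.572, 0.245] pointing down, gripper open.
Joint ranges: [-3.08, 3.08], [-0.75, 2.2], [0.22, 2.44], [-1.43, 4.57], [0, 2.65], [-2.85, 2.85]. Speed limits (rad/s): [2.79, 2.79, 3.14, 3.14, 3.14, 3.14].

INTERFACE

Orientations are given as a unit quaternion [x, y, z, w].
In Python, from rig import robot, cams gives the robot as it stands.
- The arm moves only by the tool carry_out, never from a script. Its argument "steps" is a list of rows, each a list of 3 entries, a list of its own where there are three numbers: the shift along the world's x, y, z in cm, then the turn about the world's z in degrees, then the closure, from 0 (fully open) to 1 (shut). In form: [[[dx, dy, dz], spin, fingers], ...]. A call has 1 to 10 rows; each row shifts and turns the pose as measured when the row begins; what a row does not reach is not made up. A row lasts 1/10 s, in which the tool goes at most 50 mm and 8.59 degrees, less where a joint would pass 70% of its speed; a pose out of reach is approached as far as the arm can. A call with a gripper value outside its range is refused whole. The fingers move at their own pace and stop on an object; "squeeze" is the grip in N (left out, the last holds). Time passes only in rows, so rows that do not move let the fingers close. It gives the time, the measured TCP pose, the force and the opening at its end, in the units of the state.
- robot.get_obs(): the state, without advancing time (a new reading comes with each control period).
- cams.camera(name): name is "scene" or "top"; returns a dict with "pixels" (384x512x3 uint8, red, green, blue), "fx", "fy", "cx", "cy" (pixels), "eye" and "rotation" of the camera in the world. Camera axes: x right, y up, looking along -z (the intrinsics and any distortion apply to the point x, -y, -z); pixel columns grow to the right and rows downward; lengths in m; the calibration is good to about 2 mm. A picture is of the moment at which its call begins. There is no depth.
- robot.hand_in(): hands the job in, once; it reports no verdict.
The state is a dict: "time": time; "q": joint angles; "joint_velocities": joint speeds; "joint_torque": joint torques, N m; "position": TCP position; "tool_rot": TCP orientation; "ft_force": force on the tool from outside, world axes, zero at the start; "moment": the same for the moment, N m; "grip_width": finger opening in m.
Only numpy, scipy, OpenCV 4.12 (cv2) and the standard library are available. Lean on these libraries where they do the work, as an engineer would, in place of code of your own. Each camera call takes 0.05 s, during which the arm holds its last target. There are 200 camera calls.

## Working session

There is one attempt and no reset: what is moved stays moved. The work goes in short steps, Python scripts to look and compute and a tool call to move; the robot and the scene stay as the last step left them, time stands still between calls to the robot, and variables do not carry over. Pictures are saved under pics/ and viewed, about 8 in all and at most 12, crops included, and the job is handed in when it is done.

Besides the shell and the picture viewer there is one more tool, called after "Call:" as a command line: name --argument value ..., lists and objects as JSON in quotes. carry_out: Moves the arm, as the interface text tells. Its arguments: {"type":"object","properties":{"steps":{"type":"array"},"squeeze":{"type":"number"}},"required":["steps"]}

```bash
mkdir -p pics; ls
cat > h.py <<'E'
import numpy as np,cv2
from rig import robot,cams
def snap(n,f):
    c=cams.camera(n); cv2.imwrite('pics/'+f,cv2.cvtColor(c['pixels'],cv2.COLOR_RGB2BGR)); np.save('pics/'+n+'.npy',c,allow_pickle=True); return c
def load(n): return np.load('pics/'+n+'.npy',allow_pickle=True).item()
def ray(c,u,v,z):
    d=np.array(c['rotation'])@np.array([(u-c['cx'])/c['fx'],-(v-c['cy'])/c['fy'],-1]); e=np.array(c['eye']); return e+d*(z-e[2])/d[2]
def proj(c,p):
    q=np.array(c['rotation']).T@(np.array(p)-c['eye']); return c['cx']+c['fx']*q[0]/-q[2], c['cy']-c['fy']*q[1]/-q[2]
E
python3 - <<'E'
from h import *
for n in('top','scene'):
    c=snap(n,n+'1.png'); print({k:v for k,v in c.items() if k!='pixels'})
print(robot.get_obs(),robot.tip_extent)
E
```

```text
pics
{'fx': 471.6061214278771, 'fy': 471.6061214278771, 'cx': 255.26060810973203, 'cy': 202.1200799107471, 'eye': array([ 0.50679147, -0.02768102,  1.10024791]), 'rotation': array([ 0.03676348, -0.03618717, -0.69582074,  0.71636055])}
{'fx': 464.3086860264572, 'fy': 464.3086860264572, 'cx': 253.57196887851828, 'cy': 186.816988341683, 'eye': array([0.09272985, 0.45045804, 0.78465157]), 'rotation': array([-0.1486872 ,  0.34423443,  0.85785442, -0.35139803])}
{'time': 0.1, 'q': array([-1.33454860e+00,  5.28388524e-01,  1.43376224e+00, -8.60779189e-06,
        1.18139431e+00, -1.78490660e-01]), 'joint_velocities': array([-1.80259921e-05, -1.54395545e-03, -4.06652017e-03,  2.21084818e-04,
        7.43375875e-04,  2.48973815e-04]), 'joint_torque': array([ 6.38766505e-05, -4.40985382e+01, -1.77150679e+01,  6.34062756e-02,
        5.34140377e-02, -5.24485245e-05]), 'position': array([ 0.25172918, -0.57139757,  0.24366382]), 'tool_rot': array([ 8.37541693e-01, -5.46372547e-01, -7.12660507e-04, -6.67170868e-04]), 'ft_force': array([ 0.02020005, -0.51657692, -0.69872778]), 'moment': array([-0.04211848, -0.00139658,  0.01743896]), 'grip_width': 0.0870970811752739} 0.022
```

```bash
python3 - <<'E'
s=open('h.py').read()
s=s.replace("import numpy as np,cv2","import numpy as np,cv2\nfrom scipy.spatial.transform import Rotation as R").replace("np.array(c['rotation'])","R.from_quat(c['rotation']).as_matrix()")
open('h.py','w').write(s)
E
python3 -c "
import cv2
for n in('top','scene'): cv2.imwrite('pics/%s1b.png'%n,cv2.resize(cv2.imread('pics/%s1.png'%n),(800,600),interpolation=cv2.INTER_CUBIC))"
```

```text
(no output)
```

View pics/top1b.png

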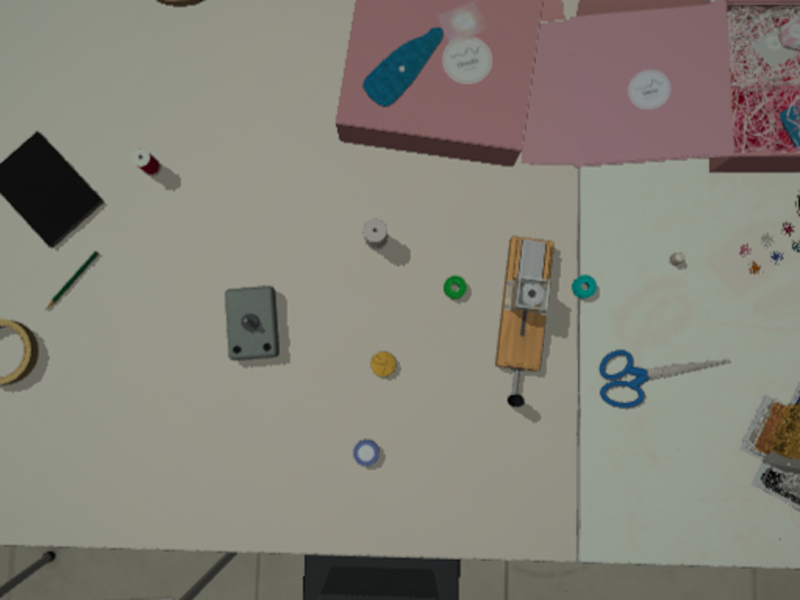

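View pics/scene1b.png

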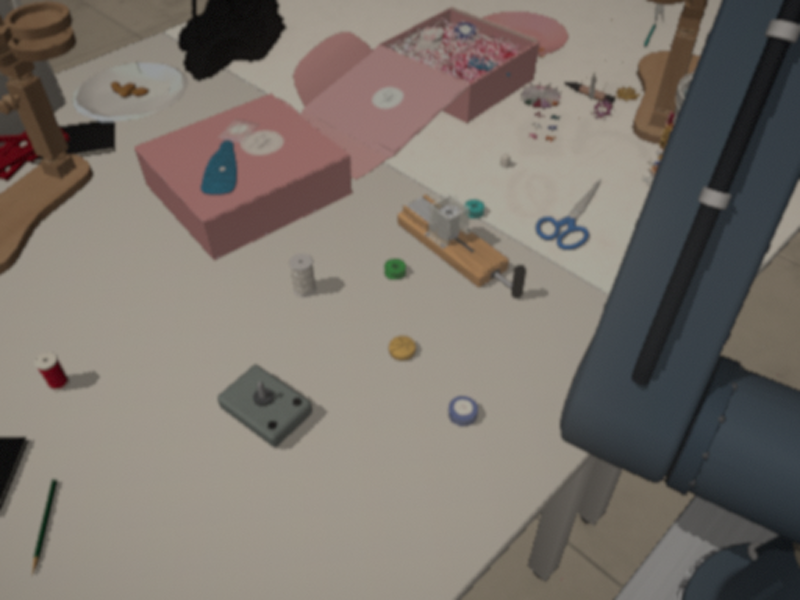

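Top view (800x600 px): knob at (516,400), magazine (532,294), winder (251,322), wax (383,364), bead box (366,453), spool (375,233). The scene view shows the same layout. Next I'll take magnified crops for accuracy.

Run:
```python
import cv2,numpy as np
t=cv2.imread('pics/top1.png');s=cv2.imread('pics/scene1.png')
def cr(im,u,v,w,h,k): return cv2.resize(im[v:v+h,u:u+w],None,fx=k,fy=k,interpolation=cv2.INTER_CUBIC)
a=np.zeros((600,800,3),np.uint8)
a[:600,:300]=cr(t,300,145,50,120,5)[:600,:300] if 0 else np.pad(cr(t,305,145,60,120,5),((0,0),(0,0),(0,0)))
a[:300,300:550]=cr(t,135,175,50,60,5)
a[300:600,300:800]=cr(s,250,120,100,75,5)[:300,:500][:, :500][:300]
a[:300,550:800]=cr(s,140,225,62,60,5)[:, :250]
cv2.imwrite('pics/crops.png',a)
```

```text
(no output)
```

View pics/crops.png

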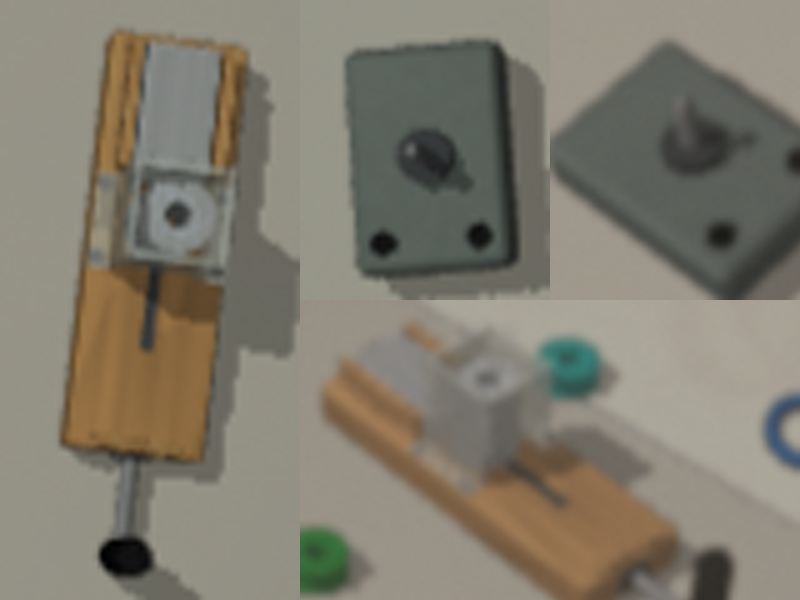

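Crops: base corners, the seat (427,157) and its spindle tip (about 409,150), and the knob (126,556) are clear. Converting to positions.

```bash
cat > m.py <<'E'
from h import *
t=load('top');s=load('scene')
f=lambda u,v,a,b:(a+(u+.5)/5-.5,b+(v+.5)/5-.5)
C=[ray(t,*f(u,v,305,145),.024)[:2] for u,v in[(110,32),(247,46),(203,460),(62,444)]]
C=np.array(C);print(C*1000, 'sides',[np.linalg.norm(C[i]-C[i-1])*1e3 for i in range(4)])
far=(C[0]+C[1])/2;near=(C[2]+C[3])/2
ax=(far-near);ax/=np.linalg.norm(ax);ctr=C.mean(0);o=ctr-ax*.0525
print('axis',ax,np.degrees(np.arctan2(ax[1],ax[0])),'origin',o,'knob',o-.092*ax)
print('knob top',ray(t,*f(126,554,305,145),.06))
print('mag floor',o+.06*ax)
k=ray(t,*f(427,157,135-60,175),.036);print('seat top',k,'tip',ray(t,*f(409,150,135-60,175),.062))
print('seat scene',ray(s,*f(695-550,142,140,225),.036))
print('knob scene top',ray(s,*f(713-300,557-300,250,120),.06))
for p in[[*o,.024],[*(o-.092*ax),.06],[k[0],k[1],.036],[k[0],k[1],.062]]:print(proj(t,p),proj(s,p))
E
python3 m.py
```

```text
[[ 742.28066421 -187.1946884 ]
 [ 737.53310993 -250.81066174]
 [ 545.3009393  -232.20927292]
 [ 550.70995804 -167.89603906]] sides [np.float64(192.54031610616528), np.float64(63.79287841657211), np.float64(193.13005744471752), np.float64(64.5402938732135)]
axis [ 0.99515972 -0.09827074] -5.63960046045081 origin [ 0.59171028 -0.20436845] knob [ 0.50015559 -0.19532754]
knob top [ 0.50190384 -0.19200549  0.06      ]
mag floor [ 0.65141987 -0.2102647 ]
seat top [0.60187979 0.19035029 0.036     ] tip [0.60243217 0.19313664 0.062     ]
seat scene [0.60263235 0.19019923 0.036     ]
knob scene top [ 0.50220798 -0.19706593  0.06      ]
(np.float64(333.22036492204677), np.float64(215.92207152388704)) (np.float64(302.861138797461), np.float64(162.2294151133811))
(np.float64(331.3054427164225), np.float64(256.24665191025923)) (np.float64(332.4437773634118), np.float64(171.83293384788143))
(np.float64(160.0), np.float64(206.00000000000003)) (np.float64(168.77456690451012), np.float64(253.26230970024017))
(np.float64(157.64606854925108), np.float64(204.884965117628)) (np.float64(166.8347053310412), np.float64(245.30900031163165))
```

Call:
carry_out --steps '[[[2.5, 3.8, -0.7], -7.35, 0], [[2.5, 3.8, -0.7], -7.35, 0], [[2.5, 3.8, -0.7], -7.35, 0], [[2.5, 3.8, -0.7], -7.35, 0], [[2.5, 3.8, -0.7], 0, 0], [[2.5, 3.8, -0.7], 0, 0], [[2.5, 3.8, -0.7], 0, 0], [[2.5, 3.8, -0.7], 0, 0], [[2.5, 3.8, -0.7], 0, 0], [[0, 0, 0], 0, 0]]' --squeeze 40

```text
time: 1.1
position: [0.4793, -0.2174, 0.1753]
tool_rot: [-0.661, 0.751, 0.002, -0.001]
ft_force: [-0.6, -0.7, 0.3]
grip_width: 0.0873
```

Call:
carry_out --steps '[[[2.2, 2.35, -1.5], 1.7, 0.3], [[0, 0, -2], 0, 0.3], [[0, 0, 0], 0, 0.3], [[0, 0, 0], 0, 0.3]]'

```text
time: 1.5
position: [0.5026, -0.1927, 0.1394]
tool_rot: [-0.674, 0.739, 0.002, -0.002]
ft_force: [0.5, 0.1, 0.4]
grip_width: 0.0649
```

Run:
```python
from h import *
o=robot.get_obs();print(o['position'],o['grip_width'],np.degrees(R.from_quat(o['tool_rot']).as_matrix()[:,0]))
def cr(im,u,v,w,h,k): return cv2.resize(im[v:v+h,u:u+w],None,fx=k,fy=k,interpolation=cv2.INTER_CUBIC)
for n in('top','scene'):snap(n,n+'2.png')
a=np.hstack([cr(cv2.imread('pics/top2.png'),280,170,100,120,4),cr(cv2.imread('pics/scene2.png'),270,90,100,120,4)]);cv2.imwrite('pics/c2.png',a)
```

```text
[ 0.50261126 -0.1927395   0.13935888] 0.06487112201737265 [-5.29600999e+00 -5.70504904e+01 -1.32304417e-02]
```

View pics/c2.png

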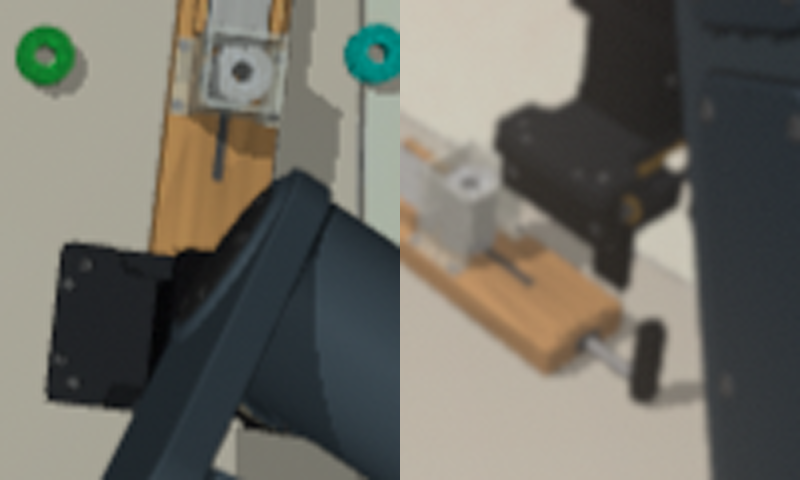

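The gripper is over the knob and clear of the magazine. Descend and grip.

Call:
carry_out --steps '[[[0, 0, -3], 0, 0.3], [[0, 0, -3], 0, 0.3], [[0, 0, -2.0], 0, 0.3], [[0, 0, -0.6], 0, 0.3], [[0, 0, 0], 0, 0.3], [[0, 0, 0], 0, 1], [[0, 0, 0], 0, 1], [[0, 0, 0], 0, 1], [[0, 0, 0], 0, 1], [[0, 0, 0], 0, 1]]'

```text
time: 2.6
position: [0.507, -0.2016, 0.0615]
tool_rot: [-0.671, 0.742, -0.009, 0.001]
ft_force: [-1.1, -0.6, 0.1]
grip_width: 0.0289
```

Call:
carry_out --steps '[[[0, 0, 0], 0, 0.3], [[-0.5, 0.8, 0], 0, 0.3], [[0, 0, 0], 0, 0.3]]'

```text
time: 2.9
position: [0.5015, -0.1928, 0.0618]
tool_rot: [-0.671, 0.742, -0.009, 0.001]
ft_force: [-0.3, 0.5, -0.1]
grip_width: 0.0448
```

Run:
```python
from h import *
o=robot.get_obs();print(o['position'],o['grip_width'],R.from_quat(o['tool_rot']).as_matrix()[:,[0,2]],o['joint_velocities'])
```

```text
[ 0.50154868 -0.19284849  0.06183241] 0.04484234916045564 [[-0.10065125  0.01300287]
 [-0.99486869 -0.01164403]
 [ 0.01027709 -0.99984766]] [-0.00814804  0.00270405 -0.03524675 -0.00508808 -0.02415579  0.00017347]
```

Call:
carry_out --steps '[[[0, 0, -1.0], 0, 0.5], [[0, 0, -0.2], 0, 0.5], [[0, 0, 0], 0, 0.5]]'

```text
time: 3.2
position: [0.5013, -0.1923, 0.0486]
tool_rot: [-0.671, 0.742, -0.008, 0.001]
ft_force: [-0.3, 0.2, 0.5]
grip_width: 0.0439
```

Call:
carry_out --steps '[[[0, 0, 0], 0, 0.5], [[0, 0, 0], 0, 0.5]]'

```text
time: 3.4
position: [0.5012, -0.1923, 0.0481]
tool_rot: [-0.671, 0.742, -0.008, 0.001]
ft_force: [1.0, 0.0, -0.5]
grip_width: 0.0437
```

Call:
carry_out --steps '[[[0, 0, 0], 0, 0.7], [[0, 0, 0], 0, 0.7], [[0, 0, 0], 0, 0.7]]'

```text
time: 3.7
position: [0.5015, -0.1926, 0.0483]
tool_rot: [-0.671, 0.742, -0.008, 0.001]
ft_force: [-0.3, 0.1, -0.8]
grip_width: 0.0291
```

Call:
carry_out --steps '[[[0, 0, 0], 0, 1], [[0, 0, 0], 0, 1], [[0, 0, 0], 0, 1]]'

```text
time: 4.0
position: [0.5011, -0.1965, 0.0483]
tool_rot: [-0.672, 0.741, -0.011, -0.001]
ft_force: [3.2, 5.9, -0.1]
grip_width: 0.0171
```

Call:
carry_out --steps '[[[-1, 0.1, 0], 0, 1], [[-1, 0.1, 0], 0, 1], [[-1, 0.1, 0], 0, 1], [[-1, 0.1, 0], 0, 1], [[-1, 0.1, 0], 0, 1]]'

```text
time: 4.5
position: [0.4629, -0.1926, 0.0484]
tool_rot: [-0.669, 0.743, -0.022, 0.007]
ft_force: [8.4, 2.5, -6.1]
grip_width: 0.0174
```

Call:
carry_out --steps '[[[-1, 0.1, 0], 0, 1], [[-0.8, 0.08, 0], 0, 1], [[-0.6, 0.06, 0], 0, 1]]'

```text
time: 4.8
position: [0.4452, -0.1907, 0.0484]
tool_rot: [-0.668, 0.744, -0.028, 0.01]
ft_force: [8.2, 2.6, -5.5]
grip_width: 0.0171
```

Call:
carry_out --steps '[[[-0.6, 0.06, 0], 0, 1], [[-0.6, 0.06, 0], 0, 1], [[-0.5, 0.05, 0], 0, 1]]'

```text
time: 5.1
position: [0.4404, -0.1904, 0.0485]
tool_rot: [-0.665, 0.746, -0.039, 0.017]
ft_force: [19.8, 11.5, -11.1]
grip_width: 0.017
```

Call:
carry_out --steps '[[[-0.6, 0.06, 0], 0, 1]]'

```text
time: 5.2
position: [0.4401, -0.1904, 0.0485]
tool_rot: [-0.664, 0.746, -0.044, 0.019]
ft_force: [23.9, 13.4, -13.1]
grip_width: 0.0173
```

Run:
```python
from h import *
def cr(im,u,v,w,h,k): return cv2.resize(im[v:v+h,u:u+w],None,fx=k,fy=k,interpolation=cv2.INTER_CUBIC)
for n in('top','scene'):snap(n,n+'3.png')
a=np.hstack([cr(cv2.imread('pics/top3.png'),280,170,100,120,4),cr(cv2.imread('pics/scene3.png'),250,90,100,120,4)]);cv2.imwrite('pics/c3.png',a)
```

```text
(no output)
```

View pics/c3.png

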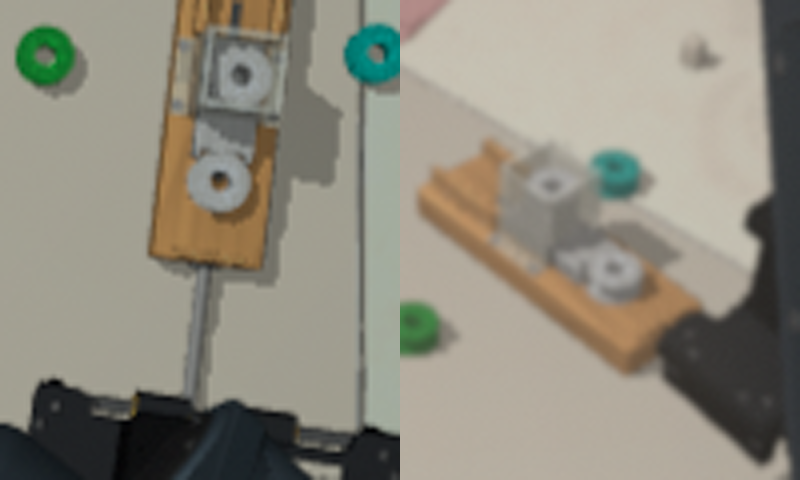

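Bobbin delivered: top crop (219,181), against the stop. Now let the slide go home, guided.

Call:
carry_out --steps '[[[1, -0.1, 0], 0, 1], [[1, -0.1, 0], 0, 1], [[1, -0.1, 0], 0, 1], [[1, -0.1, 0], 0, 1], [[1, -0.1, 0], 0, 1], [[0.7, -0.07, 0], 0, 1]]'

```text
time: 5.9
position: [0.5005, -0.1959, 0.0483]
tool_rot: [-0.665, 0.745, -0.042, 0.018]
ft_force: [-18.9, -11.7, 15.1]
grip_width: 0.0167
```

Run:
```python
from h import *
t=load('top')
p=ray(t,280+219.5/4-.5,170+181.5/4-.5,.038);print(p)
```

```text
[ 0.59305187 -0.20464839  0.038     ]
```

Call:
carry_out --steps '[[[-0.1, 0, 0], 0, 0.4], [[0, 0, 0], 0, 0.4], [[0, 0, 0], 0, 0.4], [[0, 0, 0], 0, 0.4], [[0, 0, 0], 0, 0.4]]'

```text
time: 6.4
position: [0.4993, -0.1958, 0.0487]
tool_rot: [-0.665, 0.746, -0.042, 0.018]
ft_force: [0.3, -0.7, 0.4]
grip_width: 0.0476
```

Call:
carry_out --steps '[[[0, 0, 1.5], 0, 0.4], [[0, 0, 3], 0, 0.4], [[0, 0, 3], 0, 0.4], [[0, 0, 1], 0, 0.4], [[0, 0, 0], 0, 0.4]]'

```text
time: 6.9
position: [0.498, -0.1949, 0.135]
tool_rot: [-0.665, 0.746, -0.041, 0.018]
ft_force: [1.0, -0.8, 0.6]
grip_width: 0.0525
```

Run:
```python
from h import *
o=robot.get_obs();print(o['position'],o['grip_width'],R.from_quat(o['tool_rot']).as_matrix()[:,[0,2]],o['q'])
def cr(im,u,v,w,h,k): return cv2.resize(im[v:v+h,u:u+w],None,fx=k,fy=k,interpolation=cv2.INTER_CUBIC)
for n in('top','scene'):snap(n,n+'4.png')
a=np.hstack([cr(cv2.imread('pics/top4.png'),280,170,100,120,4),cr(cv2.imread('pics/scene4.png'),250,90,100,120,4)]);cv2.imwrite('pics/c4.png',a)
```

```text
[ 0.49799236 -0.19488202  0.13501246] 0.0525072885132587 [[-0.1158488   0.08092564]
 [-0.9928957  -0.03667931]
 [ 0.02715097 -0.99604501]] [-0.58998988  0.54496385  1.82160891  0.02292465  0.68737535  1.07872651]
```

View pics/c4.png

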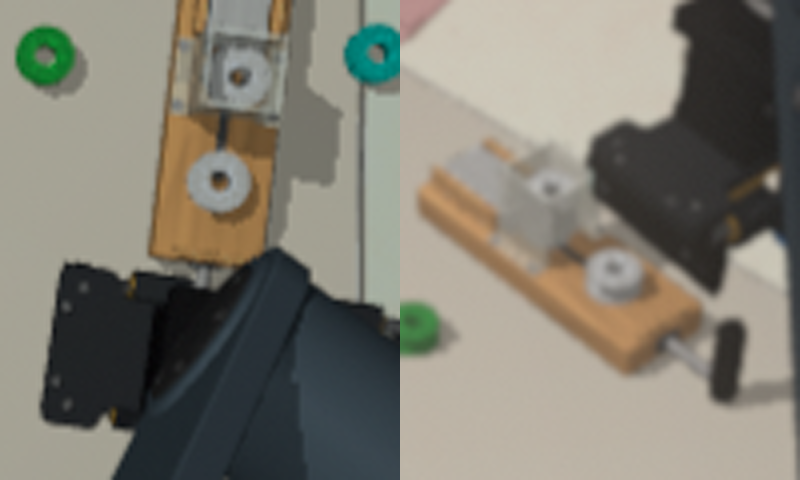

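Slide is home, one bobbin sits on the deck (crop 219,181), and two remain in the magazine. The tool leans about 5° after the pull, which the fit tolerates. Now to the bobbin.

Call:
carry_out --steps '[[[3.2, -0.3, 0], 0.5, 0.4], [[3.2, -0.3, 0], 0.5, 0.4], [[3.0, -0.3, -1], 0, 0.4], [[0, 0, -1], 0, 0.4], [[0, 0, 0], 0, 0.4], [[0, 0, 0], 0, 0.4]]'

```text
time: 7.6
position: [0.5872, -0.2002, 0.1026]
tool_rot: [-0.671, 0.741, -0.029, 0.015]
ft_force: [0.6, -0.9, 0.5]
grip_width: 0.0524
```

Run:
```python
from h import *
o=robot.get_obs();print(o['position'],o['grip_width'],R.from_quat(o['tool_rot']).as_matrix()[:,[0,2]])
t=load('top')
def cr(im,u,v,w,h,k): return cv2.resize(im[v:v+h,u:u+w],None,fx=k,fy=k,interpolation=cv2.INTER_CUBIC)
im=cv2.imread('pics/top4.png')
a=np.hstack([cr(im,140,188,40,40,10),cr(im,315,195,40,40,10)]);a=cv2.convertScaleAbs(a,alpha=1.6)
cv2.imwrite('pics/c5.png',a)
```

```text
[ 0.58719691 -0.2001509   0.10259692] 0.052400037488596125 [[-0.09864187  0.06123333]
 [-0.99497137 -0.02349197]
 [ 0.01737106 -0.99784699]]
```

View pics/c5.png

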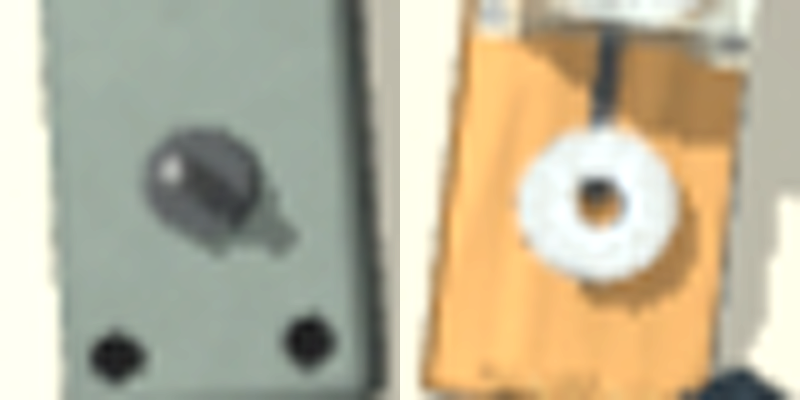

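Run:
```python
from h import *
t=load('top')
f=lambda u,v,a,b:(a+(u+.5)/10-.5,b+(v+.5)/10-.5)
print('seat',ray(t,*f(203,184,140,188),.036),'tip',ray(t,*f(170,167,140,188),.062),'bobbin',ray(t,*f(600,204,275,195),.037))
for p in [(.602,.1905),(.602,.192)]:
  for z in(.036,.062):
    u,v=proj(t,(*p,z));print(p,z,(u+.5-140)*10-.5,(v+.5-188)*10-.5)
```

```text
seat [0.60198361 0.19069575 0.036     ] tip [0.60321891 0.19284443 0.062     ] bobbin [ 0.59297461 -0.20521245  0.037     ]
(0.602, 0.1905) 0.036 203.86649655478504 183.9530852809214
(0.602, 0.1905) 0.062 180.31176183134403 172.7893119886657
(0.602, 0.192) 0.036 197.25427334320568 183.7612749112024
(0.602, 0.192) 0.062 173.53566996024495 172.59278289281679
```

Call:
carry_out --steps '[[[0.4, -0.45, -1.5], 0, 0.4], [[0, 0, -1.5], 0, 0.4], [[0, 0, -1], 0, 0.4], [[0, 0, -0.5], 0, 0.4], [[0, 0, 0], 0, 0.4]]'

```text
time: 8.1
position: [0.5872, -0.2042, 0.0524]
tool_rot: [-0.671, 0.741, -0.026, 0.014]
ft_force: [0.3, 0.2, 1.1]
grip_width: 0.0522
```

Call:
carry_out --steps '[[[0.4, 0, -0.2], 0, 0.4], [[0, 0, 0], 0, 0.4]]'

```text
time: 8.3
position: [0.5916, -0.2044, 0.0504]
tool_rot: [-0.67, 0.741, -0.026, 0.014]
ft_force: [0.6, -0.5, -0.1]
grip_width: 0.0524
```

Call:
carry_out --steps '[[[0, 0, 0], 0, 0.8], [[0, 0, 0], 0, 0.8], [[0, 0, 0], 0, 0.8], [[0, 0, 0], 0, 0.8]]' --squeeze 15

```text
time: 8.7
position: [0.5928, -0.2046, 0.052]
tool_rot: [-0.671, 0.741, -0.028, 0.014]
ft_force: [-0.9, 0.6, -0.1]
grip_width: 0.0334
```

Call:
carry_out --steps '[[[0, 0, 0.5], 0, 0.8], [[0, 0, 1.5], 0, 0.8], [[0, 0, 2.5], 0, 0.8], [[0, 0, 2.5], 0, 0.8], [[0, 0, 2], 0, 0.8], [[0, 0, 1], 0, 0.8], [[0, 0, 0], 0, 0.8]]'

```text
time: 9.4
position: [0.5925, -0.2045, 0.1609]
tool_rot: [-0.671, 0.741, -0.029, 0.015]
ft_force: [-0.2, -0.2, -0.5]
grip_width: 0.0337
```

Run:
```python
from h import *
def cr(im,u,v,w,h,k): return cv2.resize(im[v:v+h,u:u+w],None,fx=k,fy=k,interpolation=cv2.INTER_CUBIC)
o=robot.get_obs();print(o['position'],o['grip_width'])
for n in('top','scene'):snap(n,n+'6.png')
a=np.hstack([cr(cv2.imread('pics/top6.png'),280,170,100,120,4),cr(cv2.imread('pics/scene6.png'),250,70,100,120,4)]);cv2.imwrite('pics/c6.png',a)
```

```text
[ 0.59249708 -0.20446666  0.16086424] 0.03372693217094141
```

View pics/c6.png

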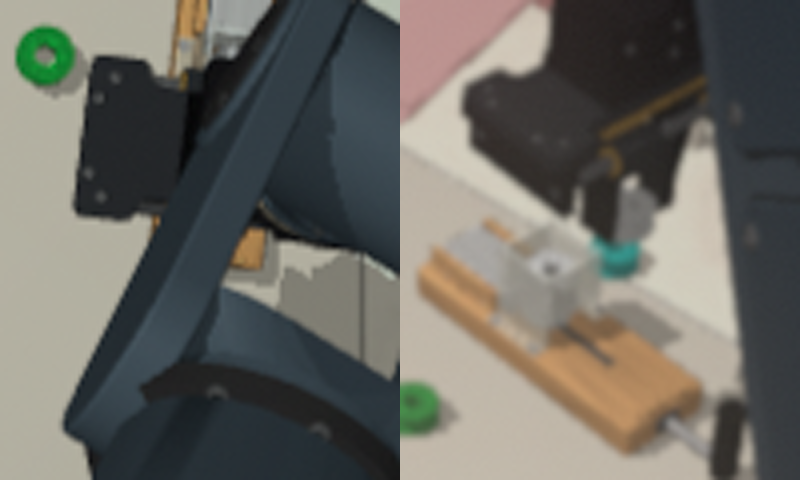

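```bash
python3 - <<'E'
import cv2
im=cv2.imread('pics/scene6.png')[95:150,370:440]
cv2.imwrite('pics/c7.png',cv2.convertScaleAbs(cv2.resize(im,None,fx=10,fy=10,interpolation=cv2.INTER_CUBIC),alpha=1.7))
E
python3 - <<'E'
from h import *
s=load('scene')
for z in(.132,.146):
  for a in np.radians([0,90,180,270]): print(z,[(round((v-b+.5)*10)) for v,b in zip(proj(s,(.5925+.017*np.cos(a),-.205+.017*np.sin(a),z)),(370,95))])
E
```

```text
0.132 [-694, 286]
0.132 [-687, 354]
0.132 [-578, 353]
0.132 [-588, 285]
0.146 [-691, 237]
0.146 [-683, 304]
0.146 [-573, 303]
0.146 [-583, 235]
```

View pics/c7.png

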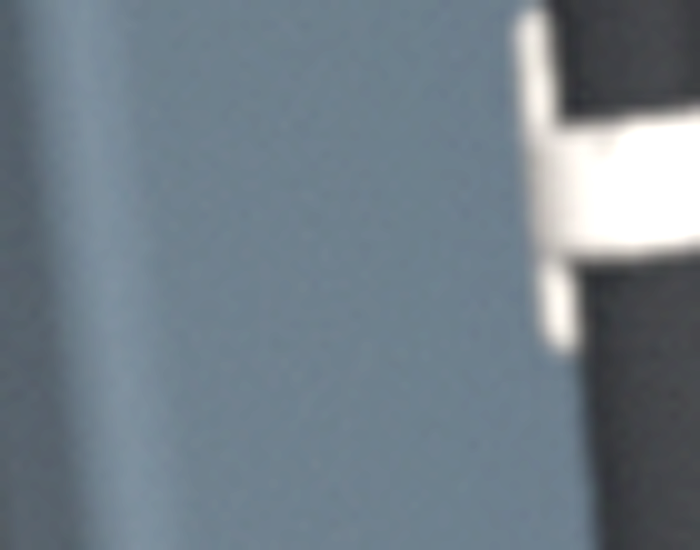

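Run:
```python
from h import *
s=load('scene');k=12
im=cv2.convertScaleAbs(cv2.resize(cv2.imread('pics/scene6.png')[100:140,285:325],None,fx=k,fy=k,interpolation=cv2.INTER_CUBIC),alpha=1.5)
ov=im.copy()
for z,c in((.1329,(0,0,255)),(.1469,(0,255,0))):
  P=np.array([[(v-b+.5)*k for v,b in zip(proj(s,(.5925+.017*np.cos(a),-.205+.017*np.sin(a),z)),(285,100))] for a in np.linspace(0,6.3,60)])
  cv2.polylines(ov,[P.astype(int)],True,c,1)
cv2.imwrite('pics/c8.png',cv2.resize(np.hstack([im,ov]),(800,400)))
```

```text
(no output)
```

View pics/c8.png

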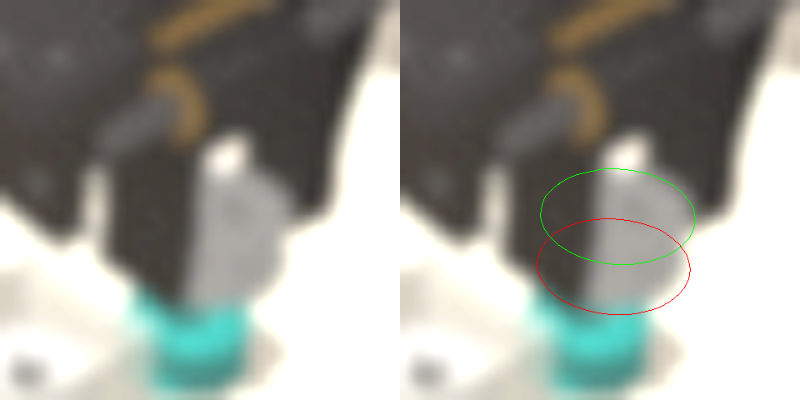

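Bobbin held flat, matching the predicted outline. Carry it over.

Call:
carry_out --steps '[[[0.1, 2, 0], 0, 0.8], [[0.1, 4, 0], 0, 0.8], [[0.1, 4, 0], 0, 0.8], [[0.1, 4, 0], 0, 0.8], [[0.1, 4, 0], 0, 0.8], [[0.1, 4, 0], 0, 0.8], [[0.1, 4, 0], 0, 0.8], [[0.1, 4, 0], 0, 0.8], [[0.1, 3, 0], 0, 0.8], [[0, 0, 0], 0, 0.8]]'

```text
time: 10.5
position: [0.5914, 0.1365, 0.1444]
tool_rot: [-0.668, 0.744, -0.018, 0.006]
ft_force: [-0.2, -0.9, -0.7]
grip_width: 0.0333
```

Call:
carry_out --steps '[[[0.4, 2.5, 0], 0, 0.8], [[0.4, 2, 0], 0, 0.8], [[0.2, 0.7, 0], 0, 0.8], [[0, 0, 0], 0, 0.8], [[0, 0, 0], 0, 0.8]]'

```text
time: 11.0
position: [0.598, 0.1872, 0.1382]
tool_rot: [-0.669, 0.743, -0.016, 0.0]
ft_force: [0.5, -0.4, 0.4]
grip_width: 0.0334
```

Call:
carry_out --steps '[[[0.55, 0.45, -1], 0, 0.8], [[0, 0, -1], 0, 0.8], [[0, 0, -0.8], 0, 0.8], [[0, 0, 0], 0, 0.8], [[0, 0, 0], 0, 0.8]]'

```text
time: 11.5
position: [0.6033, 0.188, 0.1064]
tool_rot: [-0.667, 0.745, -0.015, -0.001]
ft_force: [0.0, 0.2, -0.9]
grip_width: 0.0336
```

Run:
```python
from h import *
o=robot.get_obs();print(o['position'],o['grip_width'],R.from_quat(o['tool_rot']).as_matrix()[:,[0,2]])
for n in('top','scene'):snap(n,n+'9.png')
s=load('scene');u,v=proj(s,(.6025,.1915,.062));print(u,v)
u=int(u)-25;v=int(v)-25
k=12
im=cv2.convertScaleAbs(cv2.resize(cv2.imread('pics/scene9.png')[v:v+45,u:u+50],None,fx=k,fy=k,interpolation=cv2.INTER_CUBIC),alpha=1.5)
cv2.imwrite('pics/c9.png',im)
```

```text
[0.60325399 0.18798464 0.10641775] 0.03361416628518632 [[-0.10982066  0.01783581]
 [-0.99370512 -0.02422702]
 [ 0.02212579 -0.99954737]]
166.164460999148 245.4714567328188
```

View pics/c9.png

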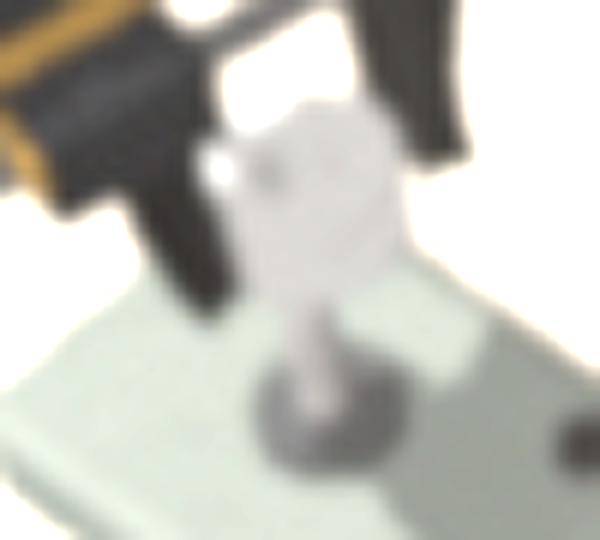

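Run:
```python
from h import *
s=load('scene')
g=lambda p:np.round([(a-b+.5)*12-.5 for a,b in zip(proj(s,p),(141,220))])
o=robot.get_obs()['position'];c=o[:2]+[-.0011,-.0004]
P=np.array([g((c[0]+.017*np.cos(a),c[1]+.017*np.sin(a),z)) for a in np.linspace(0,6.3,60) for z in(o[2]-.028,o[2]-.014)])
print('bobbin pred',P.min(0),P.max(0))
print('spindle foot,tip',g((.6025,.1915,.036)),g((.6025,.1915,.062)))
Q=np.array([g((.6025+.013*np.cos(a),.1915+.013*np.sin(a),.036)) for a in np.linspace(0,6.3,60)]);print('seat',Q.min(0),Q.max(0))
for d in((.001,0),(0,.001)):print(d,g((.6025+d[0],.1915+d[1],.036))-g((.6025,.1915,.036)))
```

```text
bobbin pred [190.  97.] [419. 321.]
spindle foot,tip [331. 407.] [307. 311.]
seat [251. 343.] [410. 472.]
(0.001, 0) [-4. -4.]
(0, 0.001) [-5.  3.]
```

Call:
carry_out --steps '[[[0, 0.37, -0.4], 0, 0.8], [[0, 0, 0], 0, 0.8], [[0, 0, 0], 0, 0.8]]'

```text
time: 11.9
position: [0.6038, 0.1924, 0.1034]
tool_rot: [-0.667, 0.745, -0.016, -0.0]
ft_force: [-0.3, -0.5, -1.1]
grip_width: 0.0333
```

Call:
carry_out --steps '[[[-0.08, -0.07, -0.4], 0, 0.8], [[0, 0, -0.4], 0, 0.8], [[0, 0, -0.4], 0, 0.8], [[0, 0, -0.3], 0, 0.8], [[0, 0, 0], 0, 0.8]]'

```text
time: 12.4
position: [0.6029, 0.1918, 0.0874]
tool_rot: [-0.667, 0.745, -0.016, -0.0]
ft_force: [0.5, 0.4, -1.0]
grip_width: 0.033
```

Call:
carry_out --steps '[[[0, 0, -0.4], 0, 0.8], [[0, 0, -0.4], 0, 0.8], [[0, 0, 0], 0, 0.8]]'

```text
time: 12.7
position: [0.6029, 0.1918, 0.0785]
tool_rot: [-0.667, 0.745, -0.016, -0.0]
ft_force: [-0.2, -0.6, -1.1]
grip_width: 0.033
```

Call:
carry_out --steps '[[[0, 0, -0.4], 0, 0.8], [[0, 0, -0.4], 0, 0.8], [[0, 0, 0], 0, 0.8]]'

```text
time: 13.0
position: [0.6029, 0.1918, 0.0698]
tool_rot: [-0.667, 0.745, -0.016, -0.0]
ft_force: [0.2, -0.1, -0.4]
grip_width: 0.0336
```

Call:
carry_out --steps '[[[0, 0, -0.3], 0, 0.8], [[0, 0, -0.2], 0, 0.8], [[0, 0, 0], 0, 0.8]]'

```text
time: 13.3
position: [0.603, 0.1918, 0.0643]
tool_rot: [-0.667, 0.745, -0.016, -0.0]
ft_force: [0.0, 0.4, -0.0]
grip_width: 0.0332
```

Call:
carry_out --steps '[[[0, 0, -0.1], 0, 0.8], [[0, 0, -0.1], 0, 0.8], [[0, 0, 0], 0, 0.8]]'

```text
time: 13.6
position: [0.6031, 0.1918, 0.0643]
tool_rot: [-0.667, 0.744, -0.016, -0.0]
ft_force: [0.2, 0.1, -0.5]
grip_width: 0.0337
```

Call:
carry_out --steps '[[[0, 0, -0.3], 0, 0.8], [[0, 0, 0], 0, 0.8]]'

```text
time: 13.8
position: [0.6036, 0.1919, 0.0639]
tool_rot: [-0.667, 0.744, -0.017, 0.001]
ft_force: [0.7, 0.3, -0.0]
grip_width: 0.0332
```

It stops at the predicted seat height. Release.

Call:
carry_out --steps '[[[0, 0, 0], 0, 0.45], [[0, 0, 0], 0, 0.45], [[0, 0, 0], 0, 0.45], [[0, 0, 0], 0, 0.45], [[0, 0, 0], 0, 0.45]]'

```text
time: 14.3
position: [0.6037, 0.192, 0.0628]
tool_rot: [-0.667, 0.744, -0.016, 0.0]
ft_force: [0.4, 0.0, 0.6]
grip_width: 0.0476
```

Call:
carry_out --steps '[[[0, 0, 1], 0, 0.45], [[0, 0, 3], 0, 0.45], [[0, 0, 3], 0, 0.45], [[0, 0, 3], 0, 0.45], [[-1, -3, 2], 0, 0.45], [[-1, -4, 0], 0, 0.45], [[-1, -4, 0], 0, 0.45], [[0, -4, 0], 0, 0.45], [[0, -4, 0], 0, 0.45], [[0, 0, 0], 0, 0.45]]'

```text
time: 15.3
position: [0.5731, -0.0028, 0.1943]
tool_rot: [-0.67, 0.743, -0.02, 0.004]
ft_force: [-0.2, 0.8, -0.1]
grip_width: 0.0477
```

Run:
```python
from h import *
def cr(im,u,v,w,h,k): return cv2.resize(im[v:v+h,u:u+w],None,fx=k,fy=k,interpolation=cv2.INTER_CUBIC)
o=robot.get_obs();print(o['position'],o['grip_width'],o['time'])
for n in('top','scene'):snap(n,n+'10.png')
T=cv2.imread('pics/top10.png');S=cv2.imread('pics/scene10.png')
a=np.hstack([cr(T,135,180,50,50,8),cr(S,142,220,50,50,8)])
b=np.hstack([cv2.resize(T,(266,200)),cv2.resize(S,(266,200)),cr(S,240,100,100,75,2.67)[:200,:267]])
cv2.imwrite('pics/c10.png',np.vstack([a[:, :799],b[:, :799]]))
s=load('scene')
```

```text
[ 0.57308939 -0.00275253  0.19430441] 0.04767432862460421 15.3
```

View pics/c10.png

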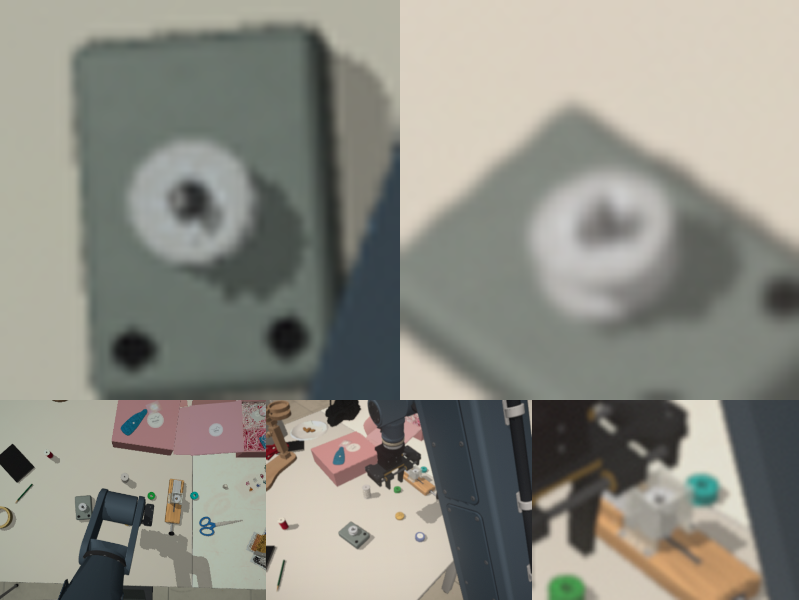

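Run:
```python
from h import *
for n,o,off in(('scene',(142,220),400),('top',(135,180),0)):
  s=load(n)
  for b in(.036,.040,.046):
    P=np.array([[(v-w+.5)*8-.5 for v,w in zip(proj(s,(.6025+.017*np.cos(a),.1915+.017*np.sin(a),z)),o)] for a in np.linspace(0,6.3,60) for z in(b,b+.014)])+[off,0]
    print(n,b,P.min(0).round(),P.max(0).round())
```

```text
scene 0.036 [534. 181.] [682. 328.]
scene 0.04 [531. 171.] [679. 318.]
scene 0.046 [527. 156.] [676. 304.]
top 0.036 [129. 144.] [260. 269.]
top 0.04 [126. 142.] [257. 268.]
top 0.046 [121. 140.] [253. 266.]
```

```bash
cat > fit.py <<'E'
from h import *
from scipy.optimize import minimize
import sys
tag=sys.argv[1]
D={}
for n,o in(('scene',(142,220)),('top',(135,180))):
  g=lambda i:cv2.resize(cv2.imread(f'pics/{n}{i}.png').astype(float).mean(2)[o[1]:o[1]+50,o[0]:o[0]+50],None,fx=8,fy=8,interpolation=cv2.INTER_CUBIC)
  d=g(tag)-g(1); m=(d>22).astype(np.uint8); k,l,st,_=cv2.connectedComponentsWithStats(m); i=1+st[1:,4].argmax()
  m=(l==i).astype(np.uint8); c,_=cv2.findContours(m,cv2.RETR_EXTERNAL,cv2.CHAIN_APPROX_NONE); M=np.zeros_like(m);cv2.drawContours(M,c,-1,1,-1)
  D[n]=(load(n),o,M); print(n,st[i],M.sum())
A=np.linspace(0,2*np.pi,60)
L=np.array([[.017*np.cos(a),.017*np.sin(a),z] for a in A for z in(0,.014)])
def cost(p,tilt=True,names=('scene','top')):
  r=R.from_rotvec([p[3]*.05,p[4]*.05,0]) if len(p)>3 else R.identity()
  W=r.apply(L)+[.6025+p[0]*.001,.1915+p[1]*.001,.036+p[2]*.001]; s=0
  for n in names:
    c,o,M=D[n]
    P=np.array([[(v-w+.5)*8-.5 for v,w in zip(proj(c,x),o)] for x in W])
    B=np.zeros_like(M);cv2.fillConvexPoly(B,cv2.convexHull((P*16).astype(np.int32)),1,shift=4)
    B=cv2.GaussianBlur(B.astype(float),(0,0),3); s+=((B-cv2.GaussianBlur(M.astype(float),(0,0),3))**2).sum()
  return s
for x0 in([0,0,0],[0,0,0,0,0]):
  r=minimize(cost,x0,method='Nelder-Mead',options=dict(initial_simplex=np.vstack([x0]+[np.array(x0)+2*e for e in np.eye(len(x0))]),maxiter=250));print(r.x.round(2),r.fun)
for z in(0,1,2,3,4):
  r=minimize(lambda p:cost([p[0],p[1],z]),[0,0],method='Nelder-Mead',options=dict(initial_simplex=[[0,0],[2,0],[0,2]],maxiter=80));print(z,r.x.round(2),r.fun)
E
python3 fit.py 10
```

```text
scene [     0      0    400    400 152800] 159235
top [    0     0   400   400 44762] 44762
[-42.53  17.33 118.99] 168489.38229219502
[-36.26  28.16  75.39   1.9  -19.1 ] 170243.31984781157
0 [ 2.53 40.42] 179653.86173923468
1 [ 2.89 40.52] 179308.40560470131
2 [ 2.63 40.22] 178963.88903723547
3 [ 1.81 40.21] 178631.53724695012
4 [ 1.15 40.1 ] 178301.2555650128
```

```bash
python3 - <<'E'
s=open('fit.py').read()
a=s.index("  d=g(tag)");b=s.index("  m=(l==i)")
s=s[:a]+"""  d=g(tag); y,x=(200,190) if n=='top' else (290,205); y,x=(200,190) if n=='top' else (280,205)
  hs=d[90,190] if n=='top' else d[300,100]; br=np.percentile(d[180:240,140:240] if n=='top' else d[180:300,140:260],70)
  m=(d>(hs+br)/2).astype(np.uint8); k,l,st,_=cv2.connectedComponentsWithStats(m); i=l[y if n=='scene' else 240,x]; print(n,hs,br,i)
"""+s[b:]
open('fit.py','w').write(s)
E
python3 fit.py 10
```

```text
scene 129.70837531611323 186.50491797079644 2
scene [  130   171   138   144 12264] 14242
top 111.89479447652894 165.22482667105893 2
top [ 128  141  122  119 9194] 11302
[1.42 0.3  4.32] 3027.170115653499
[ 1.74  1.91  4.86  3.89 -1.19] 2456.2072479360672
0 [ 2.97 -0.11] 3978.3160650735294
1 [ 2.55 -0.04] 3588.7675714546585
2 [2.24 0.03] 3295.113050743446
3 [1.99 0.14] 3106.0220138963714
4 [1.65 0.2 ] 3026.0601089948636
```

Run:
```python
from h import *
n=[]
for nm,o in(('scene',(150,228)),('top',(142,188))):
  c=load(nm);k=10
  im=cv2.resize(cv2.imread(f'pics/{nm}10.png')[o[1]:o[1]+30,o[0]:o[0]+40],None,fx=k,fy=k,interpolation=cv2.INTER_LANCZOS4)
  im=np.clip((im.astype(float)-60)*1.5,0,255).astype(np.uint8);ov=im.copy()
  for z,r,col in((.036,.017,(0,0,255)),(.05,.017,(0,255,0)),(.05,.006,(0,255,0)),(.062,.00425,(255,0,0))):
    x,y=(.6032,.192) if r>.005 else (.6025,.1915)
    P=np.array([[(v-w+.5)*k for v,w in zip(proj(c,(x+r*np.cos(a),y+r*np.sin(a),z)),o)] for a in np.linspace(0,6.3,60)])
    cv2.polylines(ov,[P.astype(int)],True,col,1)
  n.append(np.hstack([im,ov]))
cv2.imwrite('pics/c11.png',np.vstack(n))
```

```text
(no output)
```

No views remain, so I'll test the seating by touch: with a 22 mm gap straddling the spindle, lower the fingertips onto the bobbin's top. A flat, seated bobbin means contact at TCP z ≈ 0.072.

Call:
carry_out --steps '[[[0.6, 3, 0], 0, 0.75], [[0.6, 4, 0], 0, 0.75], [[0.6, 4, 0], 0, 0.75], [[0.6, 4, 0], 0, 0.75], [[0.6, 3, 0], 0, 0.75], [[0.3, 1.2, 0], 0, 0.75], [[0, 0, 0], 0, 0.75], [[0, 0, 0], 0, 0.75]]' --squeeze 5

```text
time: 16.2
position: [0.6025, 0.2096, 0.1951]
tool_rot: [-0.674, 0.739, -0.018, 0.004]
ft_force: [-0.1, -0.2, 0.3]
grip_width: 0.0222
```

Call:
carry_out --steps '[[[0, -1.75, -3], 0, 0.75], [[0, 0, -3], 0, 0.75], [[0, 0, -2], 0, 0.75], [[0, 0, -1], 0, 0.75], [[0, 0, 0], 0, 0.75], [[0, 0, 0], 0, 0.75]]'

```text
time: 16.8
position: [0.6026, 0.1839, 0.1049]
tool_rot: [-0.671, 0.741, -0.02, 0.004]
ft_force: [0.5, -1.2, -0.6]
grip_width: 0.0218
```

Call:
carry_out --steps '[[[0, 0.8, 0], 0, 0.75], [[0, 0, 0], 0, 0.75], [[0, 0, 0], 0, 0.75]]'

```text
time: 17.1
position: [0.6045, 0.1925, 0.1079]
tool_rot: [-0.671, 0.741, -0.021, 0.007]
ft_force: [0.0, -0.0, -0.2]
grip_width: 0.0217
```

Call:
carry_out --steps '[[[-0.2, 0, -1], 0, 0.75], [[0, 0, -0.8], 0, 0.75], [[0, 0, 0], 0, 0.75], [[0, 0, 0], 0, 0.75]]'

```text
time: 17.5
position: [0.6026, 0.1933, 0.0893]
tool_rot: [-0.671, 0.741, -0.022, 0.007]
ft_force: [0.5, 0.1, 0.1]
grip_width: 0.0221
```

Call:
carry_out --steps '[[[0, -0.1, -0.4], 0, 0.75], [[0, 0, -0.4], 0, 0.75], [[0, 0, -0.3], 0, 0.75]]'

```text
time: 17.8
position: [0.6028, 0.1921, 0.0777]
tool_rot: [-0.671, 0.741, -0.022, 0.007]
ft_force: [0.2, 0.4, 0.2]
grip_width: 0.0218
```

Call:
carry_out --steps '[[[0, 0, -0.3], 0, 0.75]]'

```text
time: 17.9
position: [0.6028, 0.192, 0.0743]
tool_rot: [-0.671, 0.741, -0.022, 0.007]
ft_force: [0.0, -0.1, 0.5]
grip_width: 0.0217
```

Call:
carry_out --steps '[[[0, 0, -0.3], 0, 0.75]]'

```text
time: 18.0
position: [0.6029, 0.1921, 0.0723]
tool_rot: [-0.671, 0.741, -0.022, 0.007]
ft_force: [-6.8, -0.3, 26.0]
grip_width: 0.0221
```

Contact came at TCP z = 0.0723, so the bobbin's top is at about 50 mm, flat on the seat. Retreat straight up.

Call:
carry_out --steps '[[[0, 0, 0.5], 0, 0.75], [[0, 0, 1.5], 0, 0.75], [[0, 0, 3], 0, 0.75], [[0, 0, 3], 0, 0.75], [[0, 0, 3], 0, 0.75], [[-0.5, -3, 1], 0, 0.75], [[-0.5, -4, 0], 0, 0.75], [[-0.5, -4, 0], 0, 0.75], [[-0.5, -4, 0], 0, 0.75], [[0, 0, 0], 0, 0.75]]'

```text
time: 19.0
position: [0.584, 0.039, 0.2055]
tool_rot: [-0.673, 0.739, -0.026, 0.012]
ft_force: [0.1, 0.2, 0.0]
grip_width: 0.0218
```

Run:
```python
from h import *
o=robot.get_obs();print(o['position'])
a=cv2.imread('pics/top10.png').astype(float);snap('top','top11.png');b=cv2.imread('pics/top11.png').astype(float)
w=np.s_[185:225,140:180];f=lambda i:cv2.phaseCorrelate(i[w].mean(2),a[w].mean(2))
print('winder shift px',f(b),abs(a[w]-b[w]).mean())
# spool, bead, wax vs start
c=cv2.imread('pics/top1.png').astype(float)
for n,(u,v) in dict(spool=(240,149),bead=(234,290),wax=(245,233),magazine=(340,188),knob=(330,256)).items():
  k=np.s_[v-16:v+16,u-16:u+16];print(n,abs(c[k]-b[k]).mean().round(1),cv2.phaseCorrelate(c[k].mean(2),b[k].mean(2)))
```

```text
[0.58395903 0.03899319 0.20554336]
winder shift px ((8.956204316429904, 0.38715296118772713), 0.4303337870636809) 46.27458333333333
spool 26.2 ((0.053049662920578555, 0.04127207269672262), 1.00262401756322)
bead 48.2 ((0.28695698201674524, 0.09144908862524126), 0.7784572217460672)
wax 66.1 ((0.907039207619075, -1.6355313733702452), 0.2184333590628164)
magazine 22.1 ((-0.2542698731178312, 0.5810658303948593), 0.9516538372300034)
knob 21.0 ((-0.3313750937229827, -0.04330772148325224), 0.8298274719445529)
```

Call:
carry_out --steps '[[[-0.5, -4, 0], 0, 0.75], [[-0.5, -4, 0], 0, 0.75], [[-0.5, -4, 0], 0, 0.75], [[-0.5, -4, 0], 0, 0.75], [[-0.5, -4, 0], 0, 0.75], [[0, 0, 0], 0, 0.75]]'

```text
time: 19.65
position: [0.5618, -0.1584, 0.2094]
tool_rot: [-0.677, 0.735, -0.028, 0.016]
ft_force: [0.4, 0.3, 0.5]
grip_width: 0.0219
```

Run:
```python
from h import *
a=cv2.imread('pics/top10.png').astype(float);snap('top','top12.png');b=cv2.imread('pics/top12.png').astype(float);snap('scene','scene12.png')
w=np.s_[190:220,145:175];print('winder top',cv2.phaseCorrelate(a[w].mean(2),b[w].mean(2)),abs(a[w]-b[w]).mean())
s0=cv2.imread('pics/scene10.png').astype(float);s1=cv2.imread('pics/scene12.png').astype(float)
w=np.s_[230:270,150:190];print('winder scene',cv2.phaseCorrelate(s0[w].mean(2),s1[w].mean(2)),abs(s0[w]-s1[w]).mean())
c=cv2.imread('pics/scene1.png').astype(float);k=np.s_[208:236,242:272]
print('wax',cv2.phaseCorrelate(c[k].mean(2),s1[k].mean(2)))
k=np.s_[248:278,282:312];print('bead',cv2.phaseCorrelate(c[k].mean(2),s1[k].mean(2)))
```

```text
winder top ((-0.006562331066216842, -0.01976089712717588), 0.9977286940539255) 1.9544444444444444
winder scene ((-0.03920319735965094, 0.008360860727805175), 0.9953921147016672) 14.411875
wax ((0.1436809948793556, 0.10215692644208474), 0.903971676321054)
bead ((0.11684158733026351, 0.0023784964352255855), 0.8081302738155357)
```

The bobbin hasn't moved since release, and the other things are where they were. Handing in.

```bash
python3 -c "
from rig import robot
print(robot.hand_in())"
```

```text
the job is handed in; nothing more can be done
None
```

The bobbin is drawn, on the winder's spindle and released, and the job was handed in at about 20 s of robot time.

- **Drawing the bobbin:** I pulled the knob about 61 mm to its stop, where the force rose to about 24 N in x. The slide went home while still gripped. Pictures showed one bobbin on the deck, the slide home and bobbins still in the magazine.
- **Seating:** I lowered the bobbin over the spindle with no resistance until it stopped at the expected seat height, then let go. Afterwards I lowered the fingertips onto its top. They touched, at up to 26 N, at a height matching a flat, seated bobbin (top about 50 mm above the table).
- **Last checks:** The bobbin did not move in either camera after that touch. The wax, bead box and thread spool moved less than 0.2 pixel from their starting images.
- **Disagreements:** A silhouette fit of the released bobbin suggested it sat about 4 mm high. I put that down to shading on its side and trusted the touch check, because I had no picture views left to look closer. One spool/bead/wax comparison also gave poor wax and bead readings because the arm was in the way; the scene camera gave clean ones once it had moved.
- **Tool lean:** The pull left the gripper leaning by up to about 5°. It did not affect the fit.

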